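# Stack the test sieves on the shaker

### The arm

A 6-joint arm with a two-finger parallel gripper is mounted at the origin on a cart in front of the work surface, level with it; the furniture and walls round the work are solid. World frame = base frame: x ahead of the robot, y to its left, z up, the work surface at z = 0. Lengths are in m, angles in rad, forces in N, time in s.
With the tool pointing down it reaches from about 0.325 to 0.9 m from the base axis. Payload 6.1 kg.
Tool frame: the origin (TCP) lies at the very end of the fingers, on their centre line; the grasp point (between the pads) lies bot.tcp_to_grasp behind it (bot.tcp_to_grasp is the distance from the TCP to the grasp point, in m); z points along the fingers, y is the line along which they close (so a half turn about z gives the same grasp; the last joint's range is limited). The gripper opens to 87 mm and grips with 3 to 60 N. Pads are 19 mm wide; open, the fingers measure 117 mm over their backs; the gripper's body (75 mm by 190 mm) begins 51 mm behind the grasp point.
Start: joints at [-1.33, 0.22, 1.526, -0, 1.395, -0.126], TCP at [0.224, -0.583, 0.2] pointing down, gripper open.
Joint ranges: [-2.98, 2.98], [-0.91, 2.08], [0.09, 2.57], [-1.24, 4.39], [0.2, 2.65], [-2.68, 2.68]. Speed limits (rad/s): [2.57, 2.57, 3.01, 3.14, 3.14, 3.14].

### API

Orientations are given as a 3x3 rotation matrix whose columns are the frame's x, y, z axes.
In Python, from rig import bot gives the robot as it stands.
- The arm moves only by the tool servo_tool, never from a script. Its argument "series" is a list of rows, each a list of 7 numbers: the shift along the tool's x, y, z in m, then the turn, a rotation vector about the tool's x, y, z in rad, then the opening, from 0 (shut) to 1 (fully open). In form: [[tx, ty, tz, ax, ay, az, fingers], ...]. A call has 1 to 12 rows; each row shifts and turns the commanded pose from where the row before left it, along the tool's axes as they then stand; what a row does not reach is not made up. A row lasts 1/10 s, in which the tool goes at most 50 mm and 8.59 degrees, less where a joint would pass 70% of its speed; a pose out of reach is approached as far as the arm can. A call is refused whole if a number of a shift passes 0.05 or a number of a turn 0.15, either way. A call with a gripper value outside its range is refused whole. The fingers move at their own pace and stop on an object; the grip force is fixed at half the most. Time passes only in rows, so rows that do not move let the fingers close. It gives the time, the measured TCP pose, the force, the opening and the grip force at its end, in the units of the state.
- bot.state(): the state, without advancing time (a new reading comes with each control period).
- bot.camera(name): name is "side" or "top" or "wrist"; returns the picture (400x640x3 uint8, red, green, blue); there is no depth.
- bot.camera_model(name): a dict with "fx", "fy", "cx", "cy" (pixels), "D" ([k1, k2, p1, p2, k3] as OpenCV has them; the pictures are not rectified), "eye" and "rotation" of the camera in the world; the wrist camera has in their place "hand_eye" (4x4, takes a point from camera to tool coordinates, whose origin is the TCP and whose axes are the flange's). Camera axes: x right, y down, z forward; pixel columns grow to the right and rows downward; lengths in m; the calibration is good to about 2 mm. A picture is of the moment at which its call begins: read the wrist's pose just before it. camera_model takes no time and is no camera call.
- bot.finish_job(): hands the job in; it is judged then, once.
The state is a dict: "time_s": time; "joints": joint angles; "joint_velocities": joint speeds; "tau": joint torques, N m; "position": TCP position; "tcp_rot": TCP orientation; "contact_force": force on the tool from outside, world axes, zero at the start; "ft_torque": the same for the moment, N m; "gripper_width": finger opening in m; "grip_force": force on a finger pad.
Only numpy, scipy, OpenCV 4.12 (cv2) and the standard library are available. Lean on these libraries where they do the work, as an engineer would, in place of code of your own. Each camera call takes 0.05 s, during which the arm holds its last target. There are 200 camera calls.

### The job

Build the sieve stack on the round shaker base, one piece at a time from the bottom up: the plain steel collecting pan into the base's collar, on it the fine blue-rimmed sieve, then the coarse red-rimmed sieve, and last the lid with the black knob. Each piece must sit upright and fully home in the one below, and the finished stack must stand by itself. The green-rimmed sieve is not needed; leave it and the small glass beaker standing where they are.

Things in the scene. Friction and masses are not known exactly. Their poses are not given: they have to be found in the camera images.
- shaker: Low round grey shaker base, fixed, 104 mm diameter, 34 mm high, black control panel on one side. On top a raised black collar (68 mm outside, 57 mm bore, 10 mm deep, rim at z = 44 mm) takes the pan's skirt with 2.5 mm side clearance. With the pan home, the pan's origin is 36 mm above the shaker's. Origin: centre of the underside, z up.
- pan: Collecting pan: plain steel, closed smooth floor. Frame 62 mm outside, 57 mm bore, z 8 to 34 mm (rim), on an 8 mm skirt tapering to 46 mm at its foot (52 mm at the top). Grip the frame with fingertips 10 mm or more above its underside. Home: skirt in the shaker's collar, origin 36 mm above the shaker's. Origin: centre of the underside (skirt foot), z up. 0.1 kg.
- sieve_fine: Fine sieve: steel, blue rim, dense mesh. Frame 62 mm outside, 57 mm bore, z 8 to 34 mm (rim), on an 8 mm skirt tapering to 46 mm at its foot (52 mm at the top). Grip the frame with fingertips 10 mm or more above its underside. Home: skirt inside the pan's bore, origin 26 mm above the pan's. Origin: centre of the underside (skirt foot), z up. 0.1 kg.
- sieve_coarse: Coarse sieve: steel, red rim, open 6 mm mesh. Frame 62 mm outside, 57 mm bore, z 8 to 34 mm (rim), on an 8 mm skirt tapering to 46 mm at its foot (52 mm at the top). Grip the frame with fingertips 10 mm or more above its underside. Home: skirt inside the blue sieve's bore, origin 26 mm above the blue sieve's. Origin: centre of the underside (skirt foot), z up. 0.1 kg.
- sieve_medium: Medium sieve, not needed: steel, green rim, same shape and size as the other sieves (62 mm diameter, 34 mm high). It stays where it stands. Origin: centre of its underside.
- lid: Lid: steel disc of 62 mm diameter (z = 8 to 14 mm) on the same 8 mm tapered skirt, with an upright black round knob in the middle, 22 mm diameter, z = 14 to 40 mm: grip it from above. Home: skirt inside the red sieve's bore, origin 26 mm above the red sieve's. Origin: centre of the underside (skirt foot), z up. 0.1 kg.
- beaker: Small glass beaker, a bystander, 46 mm diameter, 57 mm high, loose. It stays where it stands. Origin: centre of its underside.

How it is judged:
On the way, in this order (a step that is already met when the one before it is completed fails the run):
1. the collecting pan sits home in the shaker's collar (horizontal distance between pan and shaker below 0.005 m and z of pan in the frame of shaker between 0.032 and 0.04 m and angle between pan's own z axis and vertical below 0.08 rad), for 0.2 s.
2. the fine blue-rimmed sieve sits home in the pan (horizontal distance between sieve_fine and pan below 0.005 m and z of sieve_fine in the frame of pan between 0.022 and 0.03 m and angle between sieve_fine's own z axis and vertical below 0.08 rad), for 0.2 s.
3. the coarse red-rimmed sieve sits home in the blue-rimmed one (horizontal distance between sieve_coarse and sieve_fine below 0.005 m and z of sieve_coarse in the frame of sieve_fine between 0.022 and 0.03 m and angle between sieve_coarse's own z axis and vertical below 0.08 rad), for 0.2 s.
4. the lid sits home in the red-rimmed sieve (horizontal distance between lid and sieve_coarse below 0.005 m and z of lid in the frame of sieve_coarse between 0.022 and 0.03 m and angle between lid's own z axis and vertical below 0.08 rad), for 0.2 s.
At the end, for the whole second after the job is handed in: Shaker, pan, blue sieve, red sieve, lid from the bottom up; each within 5 mm of the axis of the piece below, within 4 mm of its home height and 0.08 rad of upright, released and at rest. The green sieve and the beaker are within 30 mm of where they began (all of step 1 and all of step 2 and all of step 3 and all of step 4 and linear speed of each of pan, sieve_fine, sieve_coarse, lid below 0.02 m/s and distance of each of sieve_medium, beaker from where it was at the start of the episode below 0.03 m); the robot touches nothing.
It fails at once if the green-rimmed sieve is moved more than 30 mm (distance of sieve_medium from where it was at the start of the episode above 0.03 m).
It fails at once if the glass beaker is moved more than 30 mm or tipped (distance of beaker from where it was at the start of the episode above 0.03 m or angle between beaker's own z axis and vertical above 0.5 rad).
It also fails if it takes over 115 s, if anything falls off the work surface, if the arm or the gripper's body presses on something with over 40 N, if the wrist force passes 120 N, or if a joint passes its speed limit or range.

## Working session

There is one attempt and no reset: what is moved stays moved. The work goes in short steps, Python scripts to look and compute and a tool call to move; the robot and the scene stay as the last step left them, time stands still between calls to the robot, and variables do not carry over. Pictures are saved under pics/ and viewed, at most 17 in all, crops included, and the job is handed in when it is done.

Besides the shell and the picture viewer there is one more tool, called after ">>>" in YAML: its name, and indented under it one key for each argument. servo_tool: Moves the arm, as the interface text tells. Its arguments: {"type":"object","properties":{"series":{"type":"array"}},"required":["series"]}

```bash
mkdir -p pics; ls; python3 - <<'E'
from rig import bot
import cv2,numpy as np
np.set_printoptions(precision=4,suppress=True)
s=bot.state();print(s['time_s'],s['position'],s['tcp_rot'],s['gripper_width'],bot.tcp_to_grasp)
for n in("top","side","wrist"):
    cv2.imwrite(f"pics/{n}0.png",bot.camera(n)[:,:,::-1]);print(n,bot.camera_model(n))
E
```

```text
pics
0.0 [ 0.224  -0.5828  0.1991] [[ 0.9335  0.3586 -0.0005]
 [ 0.3586 -0.9335  0.002 ]
 [ 0.0002 -0.002  -1.    ]] 0.0869325961046893 0.0187
top {'fx': 375.7278478579089, 'fy': 375.7278478579089, 'cx': 312.3573120791062, 'cy': 196.31909868843644, 'D': array([0.0079, 0.    , 0.    , 0.    , 0.    ]), 'eye': array([0.4853, 0.0146, 0.9772]), 'rotation': array([[-0.0187, -0.9995,  0.026 ],
       [-0.9998,  0.0184, -0.011 ],
       [ 0.0105, -0.0262, -0.9996]])}
side {'fx': 482.5550183087175, 'fy': 482.5550183087175, 'cx': 319.7761762805551, 'cy': 199.27132051613734, 'D': array([-0.1373,  0.    ,  0.    ,  0.    ,  0.    ]), 'eye': array([0.0336, 0.8451, 0.5219]), 'rotation': array([[-0.8616, -0.211 ,  0.4616],
       [-0.5073,  0.3848, -0.7711],
       [-0.0149, -0.8985, -0.4386]])}
wrist {'fx': 331.60814075519227, 'fy': 331.60814075519227, 'cx': 323.3435607721759, 'cy': 194.49632042394796, 'D': array([0.0237, 0.    , 0.    , 0.    , 0.    ]), 'hand_eye': array([[ 0.0004, -0.9609, -0.277 ,  0.0762],
       [ 1.    ,  0.0002,  0.0007,  0.0003],
       [-0.0006, -0.277 ,  0.9609, -0.184 ],
       [ 0.    ,  0.    ,  0.    ,  1.    ]])}
```

View pics/top0.png

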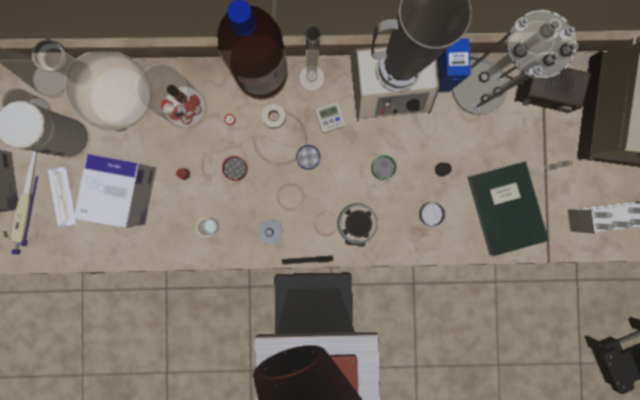

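View pics/side0.png

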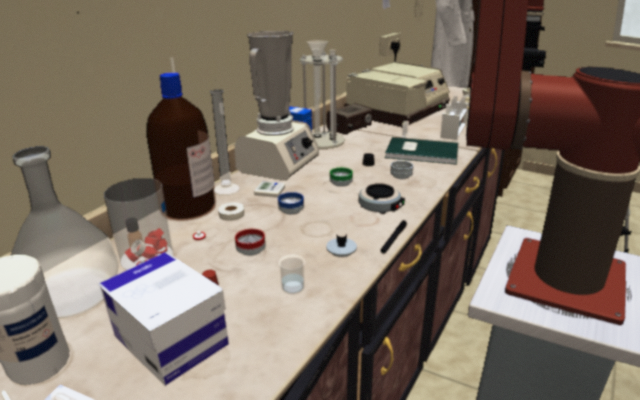

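```bash
cat > h.py <<'E'
from rig import bot
import cv2,numpy as np
np.set_printoptions(precision=4,suppress=True)
def cam(n):
    m=bot.camera_model(n)
    if n=="wrist":
        s=bot.state();H=m['hand_eye'];R=np.array(s['tcp_rot'])
        return m,R@H[:3,:3],R@H[:3,3]+np.array(s['position'])
    return m,np.array(m['rotation']),np.array(m['eye'])
def K(m):return np.array([[m['fx'],0,m['cx']],[0,m['fy'],m['cy']],[0,0,1]])
def plane(c,px,z):
    m,R,e=c
    p=cv2.undistortPoints(np.array(px,float).reshape(-1,1,2),K(m),m['D']).reshape(-1,2)
    d=np.c_[p,np.ones(len(p))]@R.T
    return e+d*((z-e[2])/d[:,2])[:,None]
def proj(c,P):
    m,R,e=c;q=(np.array(P,float).reshape(-1,3)-e)@R
    return cv2.projectPoints(q,np.zeros(3),np.zeros(3),K(m),m['D'])[0].reshape(-1,2)
def shot(name,n="wrist"):
    c=cam(n);im=bot.camera(n)[:,:,::-1].copy();cv2.imwrite(f"pics/{name}.png",im);return c,im
E
python3 - <<'E'
from h import *
c=cam("top")
for n,p,z in [("shaker",(357,223),.044),("pan",(432,213),.034),("blue",(308,157),.034),("red",(234,168),.034),("green",(384,167),.034),("lid",(270,231),.014),("beaker",(207,226),.03)]:
    print(n,plane(c,p,z)[0])
E
```

```text
shaker [ 0.4412 -0.1052  0.044 ]
pan [ 0.4622 -0.2958  0.034 ]
blue [0.609  0.0134 0.034 ]
red [0.5845 0.1996 0.034 ]
green [ 0.5803 -0.1777  0.034 ]
lid [0.4236 0.1139 0.014 ]
beaker [0.4403 0.2698 0.03  ]
```

>>> servo_tool:
  series:
    - [0,0,0,0,0,0.122,1]
    - [0,0,0,0,0,0.122,1]
    - [0,0,0,0,0,0.123,1]
    - [0.034,-0.041,0.01,0,0,0,1]
    - [0.034,-0.041,0.01,0,0,0,1]
    - [0.034,-0.041,0.01,0,0,0,1]
    - [0.034,-0.041,0.01,0,0,0,1]
    - [0.034,-0.041,0.01,0,0,0,1]
    - [0.034,-0.041,0.01,0,0,0,1]
    - [0.034,-0.041,0.01,0,0,0,1]
    - [0,0,0,0,0,0,1]
    - [0,0,0,0,0,0,1]

```text
time_s: 1.35
position: [0.444, -0.3175, 0.1352]
tcp_rot: [[1.0, 0.003, -0.001], [0.003, -1.0, 0.0], [-0.001, -0.0, -1.0]]
contact_force: [-0.7, 0.2, 0.2]
gripper_width: 0.0872
grip_force: 0.0
```

```bash
python3 - <<'E'
from h import *
c,im=shot("w1");print(bot.state()['position'],bot.state()['tcp_rot'])
P=proj(c,[[.4622,-.2958,.034]]);print(P)
E
```

```text
[ 0.4436 -0.3188  0.1356] [[ 1.      0.0009 -0.0006]
 [ 0.0009 -1.     -0.0003]
 [-0.0006  0.0003 -1.    ]]
[[298.1348 167.9154]]
```

View pics/w1.png

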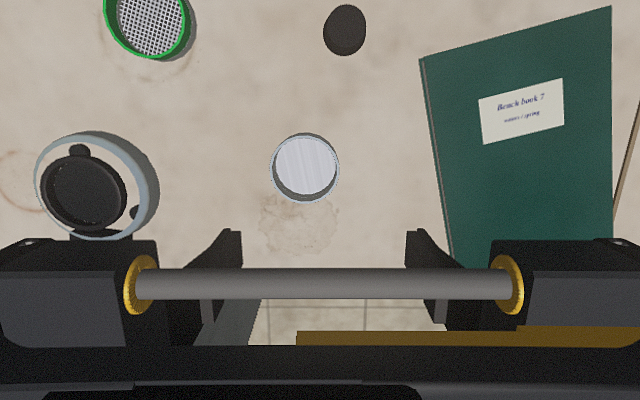

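```bash
cat >> h.py <<'E'
def circle(c,im,xy,z,r,tol=.0008,win=.05):
    """centre of the circle of radius r on plane z among Canny edges: RANSAC + least squares"""
    e=cv2.Canny(cv2.GaussianBlur(im,(3,3),0),30,90);e[232:]=0
    v,u=np.nonzero(e);Q=plane(c,np.c_[u,v],z)[:,:2];Q=Q[np.hypot(*(Q-xy).T)<win]
    rng=np.random.default_rng(0);best=(0,None)
    for _ in range(6000):
        a,b=Q[rng.choice(len(Q),2,False)];d=b-a;l=np.hypot(*d)
        if l<r*.7 or l>2*r: continue
        h=np.sqrt(r*r-l*l/4);n=np.array([-d[1],d[0]])/l
        for s in(1,-1):
            o=(a+b)/2+s*h*n;k=(abs(np.hypot(*(Q-o).T)-r)<tol)
            ang=len(set((np.degrees(np.arctan2(*(Q[k]-o).T))//10).tolist()))
            if ang*1000+k.sum()>best[0]:best=(ang*1000+k.sum(),o)
    o=best[1]
    for _ in range(5):
        D=Q-o;q=np.hypot(*D.T);k=abs(q-r)<1.5*tol
        o=o+np.linalg.lstsq(D[k]/q[k,None],q[k]-r,rcond=None)[0]
    return o,best[0]//1000,k.sum()
E
python3 - <<'E'
from h import *
from scipy.spatial.transform import Rotation
c=cam("wrist");im=cv2.imread("pics/w1.png")
for r in(.031,.0285):print("pan",r,circle(c,im,(.4622,-.2958),.034,r))
for r in(.034,.0285):print("shaker",r,circle(c,im,(.4412,-.1052),.044,r,win=.06))
print("green",circle(c,im,(.58,-.178),.034,.031))
E
```

```text
pan 0.031 (array([ 0.462, -0.303]), np.int64(33), np.int64(185))
pan 0.0285 (array([ 0.4597, -0.3021]), np.int64(35), np.int64(190))
shaker 0.034 (array([ 0.4396, -0.112 ]), np.int64(36), np.int64(232))
shaker 0.0285 (array([ 0.4405, -0.1124]), np.int64(28), np.int64(157))
green (array([ 0.5814, -0.1816]), np.int64(23), np.int64(186))
```

>>> servo_tool:
  series:
    - [0.009,-0.008,0,0,0,0,1]
    - [0.008,-0.008,0.02,0,0,0,1]
    - [0,0,0.03,0,0,0,1]
    - [0,0,0,0,0,0,1]
    - [0,0,0,0,0,0,1]

```text
time_s: 1.9
position: [0.4602, -0.3031, 0.0857]
tcp_rot: [[1.0, -0.002, -0.001], [-0.002, -1.0, 0.001], [-0.001, -0.001, -1.0]]
contact_force: [-0.6, -0.5, 0.7]
gripper_width: 0.0872
grip_force: 0.0
```

```bash
python3 - <<'E'
from h import *
c,im=shot("w2");print(bot.state()['position'])
for r in(.031,.0285):print("pan",r,circle(c,im,(.462,-.303),.034,r))
E
```

```text
[ 0.4609 -0.3037  0.0868]
pan 0.031 (array([ 0.4638, -0.3008]), np.int64(29), np.int64(197))
pan 0.0285 (array([ 0.4624, -0.3007]), np.int64(29), np.int64(197))
```

View pics/w2.png

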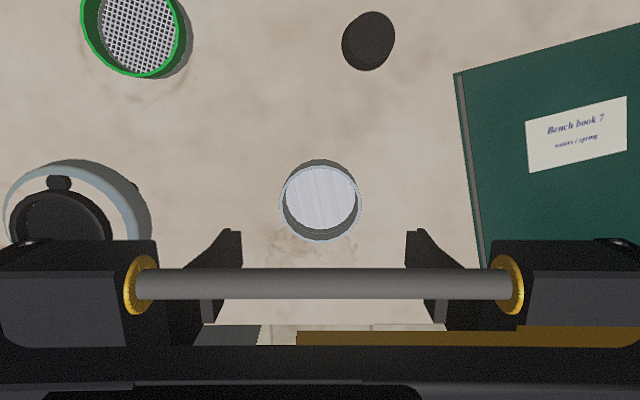

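>>> servo_tool:
  series:
    - [0.002,-0.002,0.025,0,0,0,1]
    - [0,0,0.03,0,0,0,1]
    - [0,0,0.017,0,0,0,1]
    - [0,0,0,0,0,0,1]
    - [0,0,0,0,0,0,0]
    - [0,0,0,0,0,0,0]
    - [0,0,0,0,0,0,0]
    - [0,0,0,0,0,0,0]
    - [0,0,0,0,0,0,0]

```text
time_s: 2.85
position: [0.4631, -0.301, 0.0143]
tcp_rot: [[1.0, -0.0, 0.001], [-0.0, -1.0, -0.001], [0.001, 0.001, -1.0]]
contact_force: [0.2, 0.1, 0.1]
gripper_width: 0.0548
grip_force: 0.0
```

```bash
python3 - <<'E'
from h import *
s=bot.state();print(s['position'],s['gripper_width'],s['grip_force'])
c,im=shot("w3")
E
```

```text
[ 0.4631 -0.301   0.0143] 0.054786590581177554 0.0
```

View pics/w3.png

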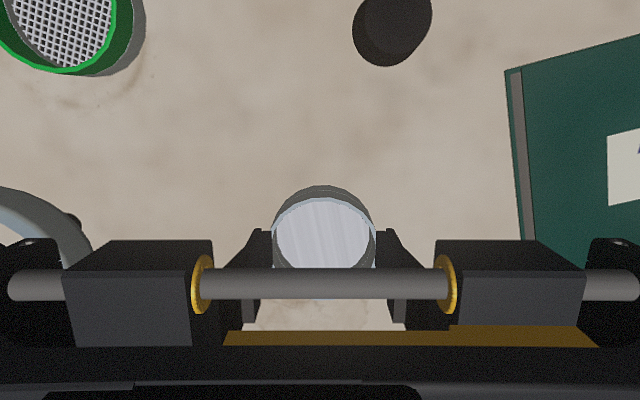

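```bash
python3 - <<'E'
from h import *
c=cam("wrist");im=cv2.imread("pics/w3.png")
for r in(.031,.0285):print("pan",r,circle(c,im,(.463,-.301),.034,r))
print(proj(c,[[.463,-.301,.034],[.494,-.301,.034],[.463,-.332,.034],[.463,-.27,.034]]))
cv2.imwrite("pics/w3c.png",cv2.resize(im[150:330,200:440],None,fx=3,fy=3))
E
```

```text
pan 0.031 (array([ 0.4596, -0.3007]), np.int64(14), np.int64(183))
pan 0.0285 (array([ 0.4682, -0.3007]), np.int64(18), np.int64(185))
[[323.0125 246.1773]
 [323.0122 190.7148]
 [380.569  246.2115]
 [265.4405 246.2165]]
```

View pics/w3c.png

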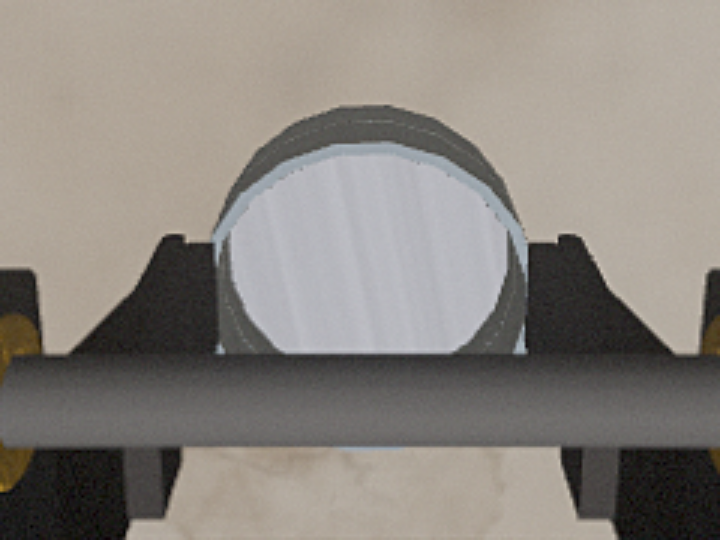

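>>> servo_tool:
  series:
    - [0,0,0,0,0,0,0]
    - [0,0,0,0,0,0,0]

```text
time_s: 3.1
position: [0.4628, -0.3006, 0.0136]
tcp_rot: [[1.0, -0.0, -0.0], [-0.0, -1.0, 0.0], [-0.0, -0.0, -1.0]]
contact_force: [0.5, 0.6, -1.3]
gripper_width: 0.035
grip_force: 0.0
```

```bash
python3 - <<'E'
from h import *
c,im=shot("w4");s=bot.state();print(s['position'],s['gripper_width'],s['grip_force'],s['joints'],s['contact_force'],s['ft_torque'])
cv2.imwrite("pics/w4c.png",cv2.resize(im[150:330,200:440],None,fx=3,fy=3))
E
```

```text
[ 0.4628 -0.3006  0.0136] 0.030745844569125012 0.0 [-0.719   0.2608  1.8583 -0.      1.0226  0.8519] [-0.2655  0.0669  0.0386] [-0.0051  0.0331  0.0014]
```

View pics/w4c.png

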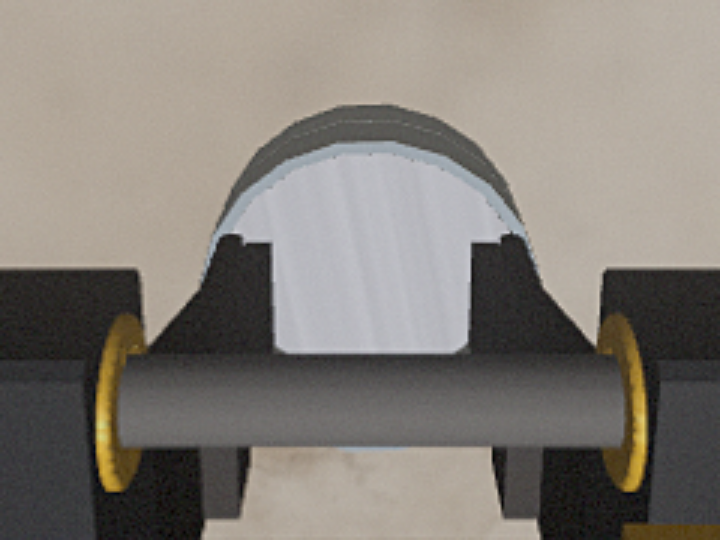

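>>> servo_tool:
  series:
    - [0,0,0,0,0,0,1]
    - [0,0,0,0,0,0,1]
    - [0,0,0,0,0,0,1]
    - [0,0,0,0,0,0,1]
    - [0,0,0,0,0,0,1]
    - [0,0,0,0,0,0,1]
    - [0,0,0,0,0,0,1]
    - [0,0,0,0,0,0,1]

```text
time_s: 3.95
position: [0.4628, -0.3007, 0.0137]
tcp_rot: [[1.0, -0.0, 0.0], [-0.0, -1.0, 0.0], [0.0, -0.0, -1.0]]
contact_force: [-0.3, 0.2, 0.5]
gripper_width: 0.0837
grip_force: 0.0
```

```bash
python3 - <<'E'
from h import *
c,im=shot("s5","side");s=bot.state();print(s['position'],s['gripper_width'])
p=proj(c,[[.463,-.301,.0136],[.463,-.301,.034],[.463,-.301,.008],[.463,-.2575,.0136]]);print(p)
u,v=p[0].astype(int);cv2.imwrite("pics/s5c.png",cv2.resize(im[v-70:v+50,u-80:u+80],None,fx=5,fy=5,interpolation=cv2.INTER_CUBIC))
E
```

```text
[ 0.4628 -0.3007  0.0137] 0.08513448687731445
[[400.4243 171.6884]
 [400.8439 164.7123]
 [400.3093 173.5877]
 [394.2675 177.2711]]
```

View pics/s5c.png

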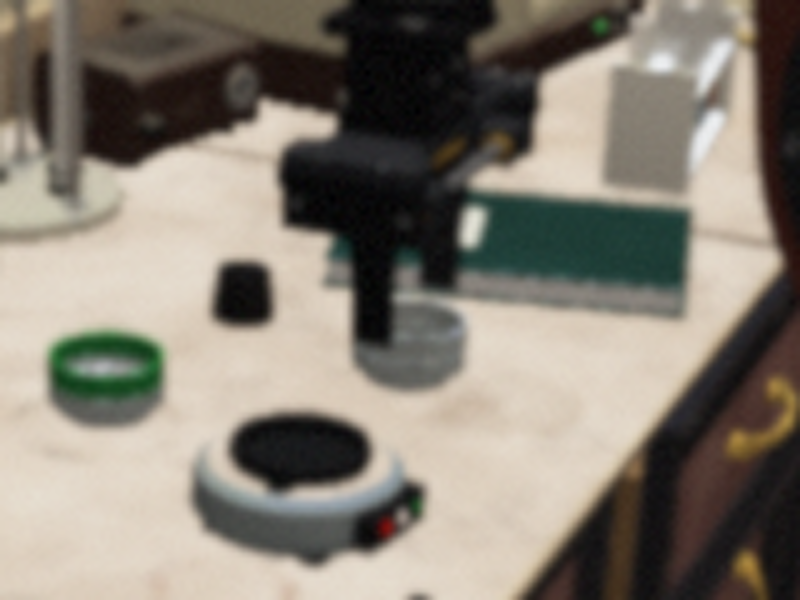

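>>> servo_tool:
  series:
    - [0,0,0.006,0,0,0,1]
    - [0,0,0.006,0,0,0,1]
    - [0,0,0.006,0,0,0,1]
    - [0,0,0,0,0,0,1]

```text
time_s: 4.4
position: [0.4618, -0.2998, -0.0059]
tcp_rot: [[1.0, -0.0, -0.002], [-0.0, -1.0, 0.002], [-0.002, -0.002, -1.0]]
contact_force: [-0.0, 0.7, -0.1]
gripper_width: 0.0871
grip_force: 0.0
```

>>> servo_tool:
  series:
    - [0,0,0,0,0,0,0]
    - [0,0,0,0,0,0,0]
    - [0,0,0,0,0,0,0]
    - [0,0,0,0,0,0,0]
    - [0,0,0,0,0,0,0]
    - [0,0,0,0,0,0,0]
    - [0,0,0,0,0,0,0]

```text
time_s: 5.1
position: [0.4629, -0.3008, -0.0041]
tcp_rot: [[1.0, -0.0, 0.0], [-0.0, -1.0, -0.0], [0.0, 0.0, -1.0]]
contact_force: [0.2, 0.8, 0.9]
gripper_width: 0.0611
grip_force: 30.7
```

>>> servo_tool:
  series:
    - [0,0,-0.02,0,0,0,0]
    - [0,0,-0.035,0,0,0,0]
    - [0,0,-0.035,0,0,0,0]
    - [-0.0165,-0.0378,0,0,0,0,0]
    - [-0.0165,-0.0378,0,0,0,0,0]
    - [-0.0165,-0.0378,0,0,0,0,0]
    - [-0.0165,-0.0378,0,0,0,0,0]
    - [-0.0165,-0.0378,0,0,0,0,0]
    - [0,0,0,0,0,0,0]
    - [0,0,0,0,0,0,0]

```text
time_s: 6.1
position: [0.3802, -0.1111, 0.0857]
tcp_rot: [[1.0, 0.002, 0.001], [0.002, -1.0, -0.001], [0.001, 0.001, -1.0]]
contact_force: [0.7, 0.3, -1.2]
gripper_width: 0.0611
grip_force: 30.7
```

```bash
python3 - <<'E'
from h import *
c,im=shot("w6");s=bot.state();print(s['position'],s['gripper_width'],s['grip_force'])
for z,r in((.044,.034),(.044,.0285),(.034,.052)):print(r,circle(c,im,(.44,-.112),z,r,win=.065))
E
```

```text
[ 0.3808 -0.1119  0.086 ] 0.06091407877914571 30.68796146661043
0.034 (array([ 0.4401, -0.1098]), np.int64(33), np.int64(291))
0.0285 (array([ 0.4401, -0.1099]), np.int64(36), np.int64(344))
0.052 (array([ 0.4383, -0.1067]), np.int64(21), np.int64(230))
```

View pics/w6.png

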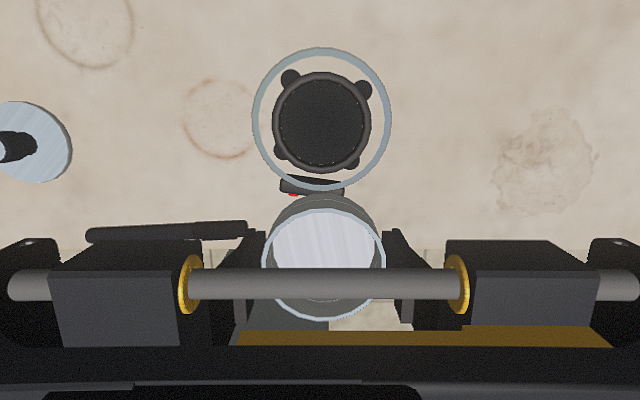

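```bash
sed -i 's/win=.05):/win=.05,cut=232):/;s/e\[232:\]=0/e[cut:]=0/' h.py; python3 - <<'E'
from h import *
c=cam("wrist");im=cv2.imread("pics/w6.png");s=bot.state();print(s['position'])
for z in(.119,.124):
  for r in(.031,.0285):print(z,r,circle(c,im,(.381,-.112),z,r,cut=330))
E
```

```text
[ 0.3808 -0.1119  0.086 ]
0.119 0.031 (array([ 0.3755, -0.1121]), np.int64(32), np.int64(369))
0.119 0.0285 (array([ 0.3756, -0.1122]), np.int64(31), np.int64(326))
0.124 0.031 (array([ 0.378 , -0.1122]), np.int64(32), np.int64(386))
0.124 0.0285 (array([ 0.378 , -0.1122]), np.int64(32), np.int64(331))
```

>>> servo_tool:
  series:
    - [0.021,-0.001,0,0,0,0,0]
    - [0.021,-0.001,0,0,0,0,0]
    - [0.02,0,0,0,0,0,0]
    - [0,0,0,0,0,0,0]
    - [0,0,0.025,0,0,0,0]
    - [0,0,0.01,0,0,0,0]
    - [0,0,0.008,0,0,0,0]
    - [0,0,0.006,0,0,0,0]
    - [0,0,0.003,0,0,0,0]
    - [0,0,0,0,0,0,0]

```text
time_s: 7.15
position: [0.4422, -0.1097, 0.0336]
tcp_rot: [[1.0, -0.0, -0.0], [-0.0, -1.0, 0.0], [-0.0, -0.0, -1.0]]
contact_force: [0.3, -0.3, -0.7]
gripper_width: 0.0612
grip_force: 30.7
```

>>> servo_tool:
  series:
    - [0,0,0.001,0,0,0,0]
    - [0,0,0.001,0,0,0,0]
    - [0,0,0,0,0,0,0]

```text
time_s: 7.45
position: [0.4425, -0.1097, 0.0319]
tcp_rot: [[1.0, -0.0, 0.0], [-0.0, -1.0, -0.0], [0.0, 0.0, -1.0]]
contact_force: [1.0, -0.5, -0.4]
gripper_width: 0.0611
grip_force: 30.7
```

>>> servo_tool:
  series:
    - [0,0,0,0,0,0,1]
    - [0,0,0,0,0,0,1]
    - [0,0,0,0,0,0,1]
    - [0,0,0,0,0,0,1]
    - [0,0,-0.02,0,0,0,1]
    - [0,0,-0.04,0,0,0,1]
    - [0,0,-0.04,0,0,0,1]
    - [0,0,0,0,0,0,1]

```text
time_s: 8.25
position: [0.4465, -0.1114, 0.1378]
tcp_rot: [[1.0, -0.0, 0.01], [-0.0, -1.0, -0.004], [0.01, 0.004, -1.0]]
contact_force: [0.4, -0.1, 0.6]
gripper_width: 0.087
grip_force: 0.0
```

```bash
python3 - <<'E'
from h import *
c,im=shot("w7");s=bot.state();print(s['position'],s['gripper_width'],s['grip_force'])
for r in(.031,.0285):print(r,circle(c,im,(.44,-.11),.070,r))
for z,r in((.044,.034),(.034,.052)):print(r,circle(c,im,(.44,-.11),z,r,win=.065))
E
```

```text
[ 0.4448 -0.1108  0.135 ] 0.0864487546723786 0.0
0.031 (array([ 0.4462, -0.1099]), np.int64(28), np.int64(172))
0.0285 (array([ 0.4496, -0.1111]), np.int64(36), np.int64(228))
0.034 (array([ 0.4389, -0.1097]), np.int64(27), np.int64(158))
0.052 (array([ 0.4387, -0.1072]), np.int64(18), np.int64(156))
```

View pics/w7.png

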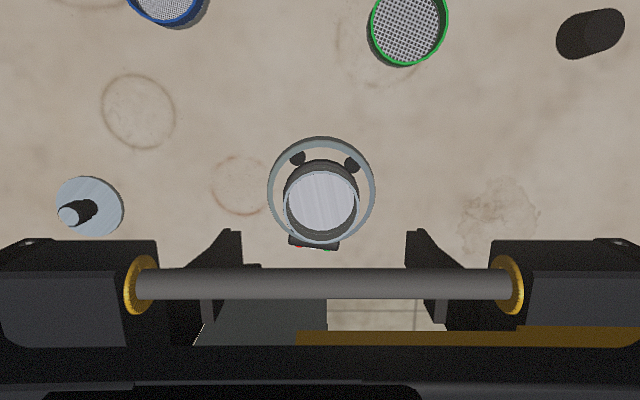

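```bash
python3 - <<'E'
from h import *
s=bot.state();print(s['position'],s['tcp_rot'][0],s['tcp_rot'][2])
c,im=shot("w8")
for z in(.066,.070,.075):print(z,[circle(c,im,(.443,-.11),z,r,win=.04) for r in(.031,.0285)])
print(circle(c,im,(.44,-.11),.044,.034,win=.065))
cv2.imwrite("pics/w8c.png",cv2.resize(im[120:270,240:400],None,fx=4,fy=4,interpolation=cv2.INTER_CUBIC))
E
```

```text
[ 0.4448 -0.1108  0.135 ] [ 1.     -0.0001  0.0065] [ 0.0065  0.0029 -1.    ]
0.066 [(array([ 0.4385, -0.1099]), np.int64(27), np.int64(162)), (array([ 0.4481, -0.1109]), np.int64(36), np.int64(221))]
0.07 [(array([ 0.4392, -0.1101]), np.int64(27), np.int64(180)), (array([ 0.4493, -0.1114]), np.int64(35), np.int64(223))]
0.075 [(array([ 0.447, -0.11 ]), np.int64(28), np.int64(186)), (array([ 0.4518, -0.1098]), np.int64(35), np.int64(239))]
(array([ 0.4388, -0.1097]), np.int64(27), np.int64(162))
```

View pics/w8c.png

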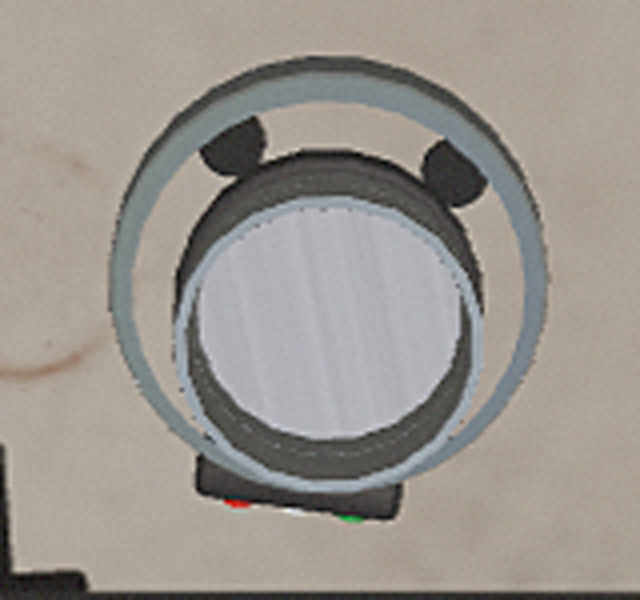

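```bash
python3 - <<'E'
from h import *
c=cam("wrist");print(c[2])
for z in(.06,.065,.07):print(z,plane(c,[[322.3,205.8],[283.5,205],[361,205]],z)[:,:2].ravel())
E
```

```text
[ 0.519  -0.1102  0.3171]
0.06 [ 0.4362 -0.1097  0.4369 -0.0782  0.4368 -0.1412]
0.065 [ 0.4378 -0.1097  0.4385 -0.0788  0.4384 -0.1406]
0.07 [ 0.4394 -0.1097  0.4401 -0.0794  0.44   -0.14  ]
```

>>> servo_tool:
  series:
    - [0,-0.03,0,0,0,0,1]
    - [0.03,-0.03,0,0,0,0,1]
    - [0.04,-0.03,0,0,0,0,1]
    - [0.04,-0.03,0,0,0,0,1]
    - [0.04,0,0,0,0,0,1]
    - [0,0,0,0,0,0,1]
    - [0,0,0,0,0,0,1]
    - [0,0,0,0,0,0,1]

```text
time_s: 9.15
position: [0.5906, 0.0102, 0.1301]
tcp_rot: [[1.0, -0.001, -0.003], [-0.001, -1.0, 0.0], [-0.003, -0.0, -1.0]]
contact_force: [0.9, 0.3, 0.8]
gripper_width: 0.0873
grip_force: 0.0
```

```bash
cat >> h.py <<'E'
def hue(c,im,lo,hi,z,xy=None):
    """outer ellipse of a coloured rim -> centre on plane z and size in px"""
    hsv=cv2.cvtColor(im,cv2.COLOR_BGR2HSV);m=cv2.inRange(hsv,(lo,100,50),(hi,255,255))
    if lo==0:m|=cv2.inRange(hsv,(172,100,50),(180,255,255))
    k=max(cv2.findContours(m,cv2.RETR_EXTERNAL,cv2.CHAIN_APPROX_NONE)[0],key=cv2.contourArea)
    x,y,w,h=cv2.boundingRect(k);e=cv2.fitEllipse(cv2.convexHull(k))
    return plane(c,e[0],z)[0,:2],e,(x,y,w,h)
E
python3 - <<'E'
from h import *
c,im=shot("w9");s=bot.state();print(s['position'])
print(hue(c,im,100,130,.034));
for r in(.031,.0285):print(circle(c,im,(.609,.008),.034,r))
E
```

```text
[0.5909 0.01   0.1309]
(array([0.6124, 0.0127]), ((319.9787902832031, 164.72987365722656), (70.45861053466797, 70.85392761230469), 155.97137451171875), (285, 129, 71, 72))
(array([0.6117, 0.0127]), np.int64(36), np.int64(284))
(array([0.6107, 0.0113]), np.int64(36), np.int64(212))
```

>>> servo_tool:
  series:
    - [0.01,-0.0025,0,0,0,0,1]
    - [0.009,0,0.02,0,0,0,1]
    - [0,0,0.03,0,0,0,1]
    - [0,0,0.03,0,0,0,1]
    - [0,0,0,0,0,0,1]
    - [0,0,0.03,0,0,0,1]
    - [0,0,0.02,0,0,0,1]
    - [0,0,0.005,0,0,0,1]
    - [0,0,0,0,0,0,1]

```text
time_s: 10.1
position: [0.6116, 0.0127, -0.0026]
tcp_rot: [[1.0, -0.0, 0.0], [-0.0, -1.0, 0.0], [0.0, -0.0, -1.0]]
contact_force: [0.2, -0.1, -0.4]
gripper_width: 0.0871
grip_force: 0.0
```

>>> servo_tool:
  series:
    - [0,0,0,0,0,0,0]
    - [0,0,0,0,0,0,0]
    - [0,0,0,0,0,0,0]
    - [0,0,0,0,0,0,0]
    - [0,0,0,0,0,0,0]
    - [0,0,0,0,0,0,0]
    - [0,0,0,0,0,0,0]
    - [0,0,0,0,0,0,0]

```text
time_s: 10.9
position: [0.6119, 0.0127, -0.0025]
tcp_rot: [[1.0, -0.0, 0.001], [-0.0, -1.0, -0.0], [0.001, 0.0, -1.0]]
contact_force: [-1.8, -0.2, 6.0]
gripper_width: 0.0616
grip_force: 30.0
```

>>> servo_tool:
  series:
    - [0,0,-0.02,0,0,0,0]
    - [0,0,-0.05,0,0,0,0]
    - [0,0,-0.05,0,0,0,0]
    - [-0.0395,0.0208,0,0,0,0,0]
    - [-0.0395,0.0208,0,0,0,0,0]
    - [-0.0395,0.0208,0,0,0,0,0]
    - [-0.0395,0.0208,0,0,0,0,0]
    - [-0.0395,0.0208,0,0,0,0,0]
    - [-0.0395,0.0208,0,0,0,0,0]
    - [0,0,0,0,0,0,0]
    - [0,0,0,0,0,0,0]
    - [0,0,0,0,0,0,0]

```text
time_s: 12.1
position: [0.375, -0.1119, 0.1169]
tcp_rot: [[1.0, -0.0, 0.001], [-0.0, -1.0, -0.0], [0.001, 0.0, -1.0]]
contact_force: [0.3, -0.2, -1.5]
gripper_width: 0.062
grip_force: 30.0
```

```bash
python3 - <<'E'
from h import *
c,im=shot("w10");s=bot.state();p=np.array(s['position']);print(p,s['gripper_width'],s['grip_force'],s['tcp_rot'][2])
zr=p[2]+.0025+.034
for r in(.031,.0285):print("held",circle(c,im,p[:2],zr,r,cut=330),"pan",circle(c,im,(.44,-.11),.070,r,win=.045,cut=200))
E
```

```text
[ 0.3752 -0.1117  0.1168] 0.06154785442198074 29.999799910001457 [ 0.0005 -0.     -1.    ]
held (array([ 0.3743, -0.1122]), np.int64(32), np.int64(381)) pan (array([ 0.4398, -0.11  ]), np.int64(36), np.int64(363))
held (array([ 0.3719, -0.1122]), np.int64(32), np.int64(374)) pan (array([ 0.4397, -0.1101]), np.int64(36), np.int64(307))
```

View pics/w10.png

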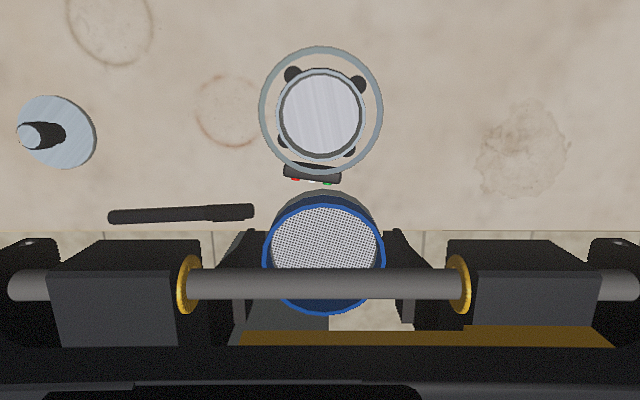

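>>> servo_tool:
  series:
    - [0.022,-0.001,0,0,0,0,0]
    - [0.022,-0.001,0,0,0,0,0]
    - [0.022,0,0,0,0,0,0]
    - [0,0,0,0,0,0,0]
    - [0,0,0.025,0,0,0,0]
    - [0,0,0.012,0,0,0,0]
    - [0,0,0.008,0,0,0,0]
    - [0,0,0.006,0,0,0,0]
    - [0,0,0.003,0,0,0,0]
    - [0,0,0,0,0,0,0]

```text
time_s: 13.15
position: [0.4403, -0.11, 0.0627]
tcp_rot: [[1.0, -0.0, -0.0], [-0.0, -1.0, 0.0], [-0.0, -0.0, -1.0]]
contact_force: [0.5, 0.1, -1.3]
gripper_width: 0.0619
grip_force: 30.0
```

>>> servo_tool:
  series:
    - [0,0,0.001,0,0,0,0]
    - [0,0,0.001,0,0,0,0]
    - [0,0,0,0,0,0,0]

```text
time_s: 13.45
position: [0.4405, -0.1101, 0.0609]
tcp_rot: [[1.0, -0.0, 0.001], [-0.0, -1.0, -0.0], [0.001, 0.0, -1.0]]
contact_force: [-1.4, 0.3, -1.5]
gripper_width: 0.0619
grip_force: 30.0
```

>>> servo_tool:
  series:
    - [0,0,0.001,0,0,0,0]
    - [0,0,0,0,0,0,1]
    - [0,0,0,0,0,0,1]
    - [0,0,0,0,0,0,1]
    - [0,0,0,0,0,0,1]
    - [0,0,-0.02,0,0,0,1]
    - [0,0,-0.04,0,0,0,1]
    - [0,0,-0.04,0,0,0,1]
    - [0,0,0,0,0,0,1]
    - [0,0,0,0,0,0,1]
    - [0,0,0,0,0,0,1]

```text
time_s: 14.55
position: [0.4395, -0.1097, 0.1585]
tcp_rot: [[1.0, -0.0, -0.002], [-0.0, -1.0, 0.001], [-0.002, -0.001, -1.0]]
contact_force: [-0.6, -0.2, -0.4]
gripper_width: 0.087
grip_force: 0.0
```

```bash
python3 - <<'E'
from h import *
c,im=shot("w11");s=bot.state();p=np.array(s['position']);print(p,s['gripper_width'],s['tcp_rot'][2])
print(hue(c,im,100,130,.096))
for r in(.031,.0285):print(circle(c,im,(.44,-.11),.096,r,win=.045,cut=245))
q=proj(c,[[.44,-.079,.096],[.44,-.141,.096]]);print(q[1,0]-q[0,0])
E
```

```text
[ 0.4393 -0.1095  0.1581] 0.08713439560678295 [-0.0025 -0.0011 -1.    ]
(array([ 0.4413, -0.1103]), ((323.69677734375, 198.6868133544922), (76.49950408935547, 78.33732604980469), 103.22903442382812), (285, 160, 79, 78))
(array([ 0.4396, -0.1104]), np.int64(36), np.int64(288))
(array([ 0.4396, -0.1104]), np.int64(36), np.int64(227))
79.74996894513907
```

>>> servo_tool:
  series:
    - [0.01,-0.044,0,0,0,0,1]
    - [0.02,-0.044,0,0,0,0,1]
    - [0.02,-0.044,0,0,0,0,1]
    - [0.02,-0.044,0,0,0,0,1]
    - [0.02,-0.044,0.01,0,0,0,1]
    - [0.02,-0.044,0.01,0,0,0,1]
    - [0.018,-0.044,0.005,0,0,0,1]
    - [0,0,0,0,0,0,1]
    - [0,0,0,0,0,0,1]
    - [0,0,0,0,0,0,1]

```text
time_s: 15.6
position: [0.5675, 0.1971, 0.1335]
tcp_rot: [[1.0, -0.001, -0.002], [-0.001, -1.0, -0.001], [-0.002, 0.001, -1.0]]
contact_force: [-0.1, -1.2, 0.3]
gripper_width: 0.0869
grip_force: 0.0
```

```bash
python3 - <<'E'
from h import *
c,im=shot("w12");s=bot.state();print(s['position'],s['tcp_rot'][2])
print(hue(c,im,0,8,.034));
for r in(.031,.0285):print(circle(c,im,(.586,.199),.034,r))
E
```

```text
[0.5678 0.1968 0.1341] [-0.0011  0.0006 -1.    ]
(array([0.5874, 0.1999]), ((319.5867919921875, 166.27879333496094), (69.99467468261719, 70.78670501708984), 179.0768585205078), (285, 131, 70, 71))
(array([0.5867, 0.1999]), np.int64(36), np.int64(257))
(array([0.5903, 0.1996]), np.int64(36), np.int64(198))
```

>>> servo_tool:
  series:
    - [0.009,-0.003,0,0,0,0,1]
    - [0.009,0,0.02,0,0,0,1]
    - [0,0,0.03,0,0,0,1]
    - [0,0,0.03,0,0,0,1]
    - [0,0,0,0,0,0,1]
    - [0,0,0.03,0,0,0,1]
    - [0,0,0.022,0,0,0,1]
    - [0,0,0.005,0,0,0,1]
    - [0,0,0,0,0,0,1]

```text
time_s: 16.55
position: [0.5867, 0.2006, -0.0017]
tcp_rot: [[1.0, -0.001, -0.0], [-0.001, -1.0, -0.0], [-0.0, 0.0, -1.0]]
contact_force: [-0.7, 0.6, 0.2]
gripper_width: 0.0868
grip_force: 0.0
```

>>> servo_tool:
  series:
    - [0,0,0,0,0,0,0]
    - [0,0,0,0,0,0,0]
    - [0,0,0,0,0,0,0]
    - [0,0,0,0,0,0,0]
    - [0,0,0,0,0,0,0]
    - [0,0,0,0,0,0,0]
    - [0,0,0,0,0,0,0]
    - [0,0,0,0,0,0,0]

```text
time_s: 17.35
position: [0.587, 0.2011, -0.0015]
tcp_rot: [[1.0, -0.0, 0.001], [-0.0, -1.0, 0.0], [0.001, -0.0, -1.0]]
contact_force: [-1.4, 0.1, 5.5]
gripper_width: 0.0612
grip_force: 30.0
```

>>> servo_tool:
  series:
    - [0,0,-0.042,0,0,0,0]
    - [0,0,-0.05,0,0,0,0]
    - [0,0,-0.05,0,0,0,0]
    - [-0.0265,0.039,0,0,0,0,0]
    - [-0.0265,0.039,0,0,0,0,0]
    - [-0.0265,0.039,0,0,0,0,0]
    - [-0.0265,0.039,0,0,0,0,0]
    - [-0.0265,0.039,0,0,0,0,0]
    - [-0.0265,0.039,0,0,0,0,0]
    - [-0.0265,0.039,0,0,0,0,0]
    - [-0.0265,0.039,0,0,0,0,0]
    - [0,0,0,0,0,0,0]

```text
time_s: 18.55
position: [0.3715, -0.1149, 0.1392]
tcp_rot: [[1.0, -0.007, -0.001], [-0.007, -1.0, -0.002], [-0.001, 0.002, -1.0]]
contact_force: [0.6, 0.2, 0.5]
gripper_width: 0.061
grip_force: 30.0
```

>>> servo_tool:
  series:
    - [0,0,0,0,0,0,0]
    - [0,0,0,0,0,0,0]

```text
time_s: 18.75
position: [0.3746, -0.1103, 0.1395]
tcp_rot: [[1.0, 0.0, 0.0], [0.0, -1.0, 0.001], [0.0, -0.001, -1.0]]
contact_force: [-0.2, 0.1, -1.8]
gripper_width: 0.0612
grip_force: 30.0
```

```bash
python3 - <<'E'
from h import *
c,im=shot("w13");s=bot.state();p=np.array(s['position']);print(p,s['gripper_width'],s['grip_force'],s['tcp_rot'][2])
zr=p[2]+.0015+.034
for r in(.031,.0285):print("held",circle(c,im,p[:2],zr,r,cut=330),"blue",circle(c,im,(.44,-.11),.096,r,win=.045,cut=200))
print(hue(c,im,100,130,.096))
E
```

```text
[ 0.3747 -0.11    0.1395] 0.06073009076394634 29.99974108301103 [-0.0001 -0.0006 -1.    ]
held (array([ 0.3735, -0.1108]), np.int64(31), np.int64(367)) blue (array([ 0.4393, -0.1103]), np.int64(36), np.int64(380))
held (array([ 0.3713, -0.1104]), np.int64(32), np.int64(350)) blue (array([ 0.4387, -0.1123]), np.int64(36), np.int64(344))
(array([ 0.4406, -0.1104]), ((323.0002136230469, 114.87698364257812), (91.00018310546875, 94.07978820800781), 179.69883728027344), (278, 68, 91, 95))
```

View pics/w13.png

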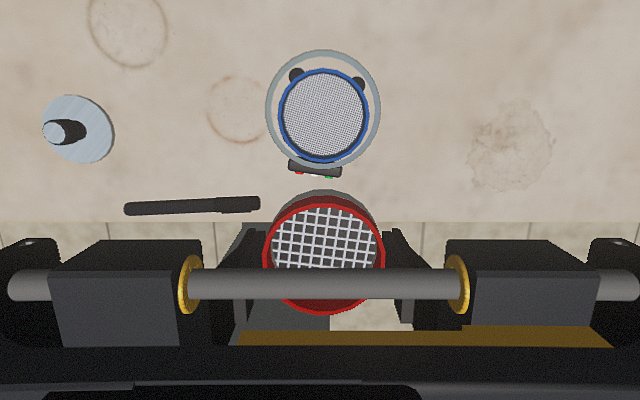

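>>> servo_tool:
  series:
    - [0.022,0,0,0,0,0,0]
    - [0.022,0,0,0,0,0,0]
    - [0.022,0,0,0,0,0,0]
    - [0,0,0,0,0,0,0]
    - [0,0,0.025,0,0,0,0]
    - [0,0,0.01,0,0,0,0]
    - [0,0,0.008,0,0,0,0]
    - [0,0,0.006,0,0,0,0]
    - [0,0,0.002,0,0,0,0]
    - [0,0,0,0,0,0,0]

```text
time_s: 19.8
position: [0.4403, -0.111, 0.0888]
tcp_rot: [[1.0, -0.0, 0.0], [-0.0, -1.0, -0.0], [0.0, 0.0, -1.0]]
contact_force: [-0.4, -0.8, -0.5]
gripper_width: 0.061
grip_force: 30.0
```

>>> servo_tool:
  series:
    - [0,0,0.001,0,0,0,0]
    - [0,0,0.001,0,0,0,0]
    - [0,0,0,0,0,0,0]

```text
time_s: 20.1
position: [0.4404, -0.1111, 0.0869]
tcp_rot: [[1.0, -0.0, 0.0], [-0.0, -1.0, -0.0], [0.0, 0.0, -1.0]]
contact_force: [0.5, -0.6, -2.5]
gripper_width: 0.0608
grip_force: 30.0
```

Release, rise, check.

>>> servo_tool:
  series:
    - [0,0,0,0,0,0,1]
    - [0,0,0,0,0,0,1]
    - [0,0,0,0,0,0,1]
    - [0,0,0,0,0,0,1]
    - [0,0,-0.02,0,0,0,1]
    - [0,0,-0.04,0,0,0,1]
    - [0,0,-0.04,0,0,0,1]
    - [0,0,0,0,0,0,1]
    - [0,0,0,0,0,0,1]
    - [0,0,0,0,0,0,1]

```text
time_s: 21.1
position: [0.4396, -0.1106, 0.1855]
tcp_rot: [[1.0, -0.0, -0.002], [-0.0, -1.0, 0.001], [-0.002, -0.001, -1.0]]
contact_force: [-0.3, 1.1, 0.1]
gripper_width: 0.0868
grip_force: 0.0
```

```bash
python3 - <<'E'
from h import *
c,im=shot("w14");s=bot.state();p=np.array(s['position']);print(p,s['gripper_width'],s['tcp_rot'][2])
print(hue(c,im,0,8,.122))
for r in(.031,.0285):print(circle(c,im,(.44,-.11),.122,r,win=.045,cut=245))
q=proj(c,[[.44,-.079,.122],[.44,-.141,.122]]);print(q[1,0]-q[0,0])
E
```

```text
[ 0.4393 -0.1105  0.1851] 0.08686750833901008 [-0.0025 -0.0011 -1.    ]
(array([ 0.4415, -0.1115]), ((324.0019226074219, 198.11737060546875), (77.91305541992188, 78.01656341552734), 61.159637451171875), (285, 159, 79, 78))
(array([ 0.4404, -0.1114]), np.int64(36), np.int64(279))
(array([ 0.4371, -0.1114]), np.int64(36), np.int64(262))
79.47140824829648
```

>>> servo_tool:
  series:
    - [0,-0.044,0,0,0,0,1]
    - [0,-0.044,0,0,0,0,1]
    - [-0.01,-0.045,0.01,0,0,0,1]
    - [-0.01,-0.045,0.02,0,0,0,1]
    - [-0.01,-0.045,0.025,0,0,0,1]
    - [0,0,0,0,0,0,1]
    - [0,0,0,0,0,0,1]
    - [0,0,0,0,0,0,1]

```text
time_s: 21.95
position: [0.411, 0.1091, 0.1328]
tcp_rot: [[1.0, -0.001, -0.0], [-0.001, -1.0, -0.0], [-0.0, 0.0, -1.0]]
contact_force: [0.3, -0.3, -0.9]
gripper_width: 0.0868
grip_force: 0.0
```

```bash
python3 - <<'E'
from h import *
c,im=shot("w15");s=bot.state();p=np.array(s['position']);print(p,s['tcp_rot'][2])
print(circle(c,im,(.424,.112),.014,.031),circle(c,im,(.424,.112),.040,.011,win=.03))
E
```

```text
[0.4114 0.1088 0.1332] [ 0.0004  0.0003 -1.    ]
(array([0.4237, 0.1144]), np.int64(36), np.int64(192)) (array([0.425 , 0.1142]), np.int64(36), np.int64(96))
```

View pics/w15.png

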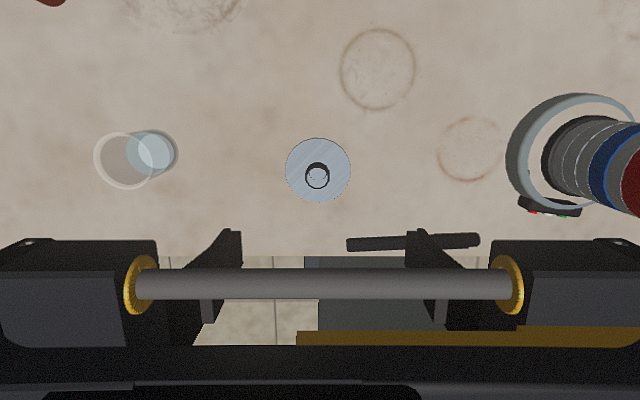

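>>> servo_tool:
  series:
    - [0.007,-0.003,0,0,0,0,1]
    - [0.006,-0.0025,0.02,0,0,0,1]
    - [0,0,0.03,0,0,0,1]
    - [0,0,0.03,0,0,0,1]
    - [0,0,0,0,0,0,1]
    - [0,0,0.03,0,0,0,1]
    - [0,0,0.015,0,0,0,1]
    - [0,0,0.005,0,0,0,1]
    - [0,0,0,0,0,0,1]

```text
time_s: 22.9
position: [0.4246, 0.1149, 0.0036]
tcp_rot: [[1.0, -0.001, 0.0], [-0.001, -1.0, 0.0], [0.0, -0.0, -1.0]]
contact_force: [0.1, 0.4, 0.8]
gripper_width: 0.0869
grip_force: 0.0
```

>>> servo_tool:
  series:
    - [0,0,0,0,0,0,0]
    - [0,0,0,0,0,0,0]
    - [0,0,0,0,0,0,0]
    - [0,0,0,0,0,0,0]
    - [0,0,0,0,0,0,0]
    - [0,0,0,0,0,0,0]
    - [0,0,0,0,0,0,0]
    - [0,0,0,0,0,0,0]
    - [0,0,0,0,0,0,0]
    - [0,0,0,0,0,0,0]
    - [0,0,0,0,0,0,0]
    - [0,0,0,0,0,0,0]

```text
time_s: 24.1
position: [0.4239, 0.1152, 0.0029]
tcp_rot: [[1.0, -0.0, -0.0], [-0.0, -1.0, -0.0], [-0.0, 0.0, -1.0]]
contact_force: [-0.3, 0.0, 0.0]
gripper_width: 0.021
grip_force: 30.0
```

>>> servo_tool:
  series:
    - [0,0,-0.03,0,0,0,0]
    - [0,0,-0.05,0,0,0,0]
    - [0,0,-0.05,0,0,0,0]
    - [-0.018,0,-0.025,0,0,0,0]
    - [-0.018,0.036,0,0,0,0,0]
    - [-0.017,0.038,0,0,0,0,0]
    - [0,0.038,0,0,0,0,0]
    - [0,0.038,0,0,0,0,0]
    - [0,0.038,0,0,0,0,0]
    - [0,0.038,0,0,0,0,0]
    - [0,0,0,0,0,0,0]
    - [0,0,0,0,0,0,0]

```text
time_s: 25.3
position: [0.3704, -0.1111, 0.1576]
tcp_rot: [[1.0, -0.003, -0.001], [-0.003, -1.0, 0.001], [-0.001, -0.001, -1.0]]
contact_force: [-0.0, -0.3, -0.7]
gripper_width: 0.0207
grip_force: 30.0
```

>>> servo_tool:
  series:
    - [0,0,0,0,0,0,0]
    - [0,0,0,0,0,0,0]

```text
time_s: 25.5
position: [0.3708, -0.1096, 0.1577]
tcp_rot: [[1.0, 0.002, -0.0], [0.002, -1.0, 0.0], [-0.0, -0.0, -1.0]]
contact_force: [0.2, -0.1, -0.8]
gripper_width: 0.0208
grip_force: 30.0
```

```bash
python3 - <<'E'
from h import *
c,im=shot("w16");s=bot.state();p=np.array(s['position']);print(p,s['gripper_width'],s['grip_force'],s['tcp_rot'][2])
zr=p[2]-.003+.014
print("lid",circle(c,im,p[:2],zr,.031,cut=330),circle(c,im,p[:2],zr-.006,.031,cut=330))
for r in(.031,.0285):print("red",circle(c,im,(.44,-.11),.122,r,win=.045,cut=200))
print(hue(c,im,0,8,.122))
E
```

```text
[ 0.3709 -0.1097  0.1578] 0.020971780879793255 29.999843537807465 [-0.0001 -0.0003 -1.    ]
lid (array([ 0.3697, -0.1099]), np.int64(25), np.int64(363)) (array([ 0.3684, -0.11  ]), np.int64(26), np.int64(353))
red (array([ 0.442 , -0.1098]), np.int64(36), np.int64(381))
red (array([ 0.4391, -0.1115]), np.int64(36), np.int64(292))
(array([ 0.4405, -0.1115]), ((325.9501647949219, 109.56314849853516), (95.20614624023438, 98.3846206665039), 0.8171703815460205), (279, 61, 95, 98))
```

View pics/w16.png

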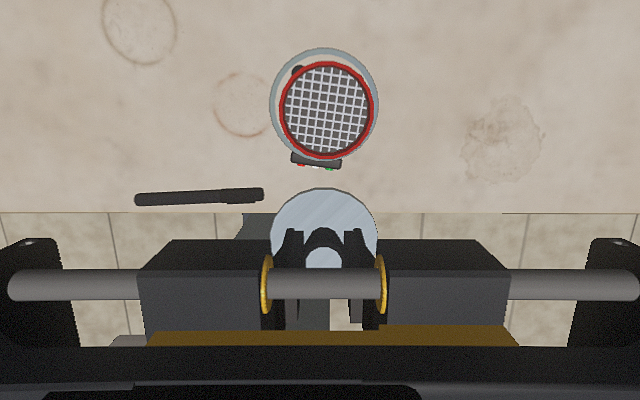

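>>> servo_tool:
  series:
    - [0.024,0.001,0,0,0,0,0]
    - [0.023,0,0,0,0,0,0]
    - [0.023,0,0,0,0,0,0]
    - [0,0,0,0,0,0,0]
    - [0,0,0.015,0,0,0,0]
    - [0,0,0.01,0,0,0,0]
    - [0,0,0.007,0,0,0,0]
    - [0,0,0.005,0,0,0,0]
    - [0,0,0.002,0,0,0,0]
    - [0,0,0,0,0,0,0]

```text
time_s: 26.55
position: [0.4407, -0.1118, 0.1189]
tcp_rot: [[1.0, -0.0, -0.0], [-0.0, -1.0, 0.0], [-0.0, -0.0, -1.0]]
contact_force: [0.3, 0.2, -1.6]
gripper_width: 0.0209
grip_force: 30.0
```

>>> servo_tool:
  series:
    - [0,0,0.001,0,0,0,0]
    - [0,0,0.001,0,0,0,0]
    - [0,0,0,0,0,0,0]

```text
time_s: 26.85
position: [0.4409, -0.1119, 0.1171]
tcp_rot: [[1.0, -0.0, 0.0], [-0.0, -1.0, -0.0], [0.0, 0.0, -1.0]]
contact_force: [-1.0, 0.6, -2.3]
gripper_width: 0.0206
grip_force: 30.0
```

>>> servo_tool:
  series:
    - [0,0,0,0,0,0,1]
    - [0,0,0,0,0,0,1]
    - [0,0,0,0,0,0,1]
    - [0,0,0,0,0,0,1]
    - [0,0,-0.02,0,0,0,1]
    - [0,0,-0.04,0,0,0,1]
    - [0,0,-0.05,0,0,0,1]
    - [0,0,-0.01,0,0,0,1]
    - [0,0,0,0,0,0,1]
    - [0,0,0,0,0,0,1]
    - [0,0,0,0,0,0,1]

```text
time_s: 27.95
position: [0.4397, -0.1113, 0.2347]
tcp_rot: [[1.0, -0.0, -0.003], [-0.0, -1.0, 0.002], [-0.003, -0.002, -1.0]]
contact_force: [-0.3, 0.3, -0.8]
gripper_width: 0.0866
grip_force: 0.0
```

```bash
python3 - <<'E'
from h import *
c,im=shot("w17");s=bot.state();p=np.array(s['position']);print(p,s['gripper_width'],s['tcp_rot'][2])
print(circle(c,im,(.44,-.11),.128,.031,win=.045,cut=245),circle(c,im,(.44,-.11),.154,.011,win=.03,cut=245))
cs,sd=shot("s17","side")
a=cv2.resize(im[120:270,230:430],None,fx=2,fy=2)
u,v=proj(cs,[[.44,-.11,.08]])[0].astype(int)
b=cv2.resize(sd[v-50:v+50,u-66:u+67],(400,300),interpolation=cv2.INTER_CUBIC)
cv2.imwrite("pics/f.png",np.hstack([a,b]))
E
```

```text
[ 0.4397 -0.1113  0.2347] 0.08695755470205148 [-0.0034 -0.0015 -1.    ]
(array([ 0.4403, -0.1124]), np.int64(36), np.int64(227)) (array([ 0.4431, -0.1122]), np.int64(36), np.int64(98))
```

View pics/f.png

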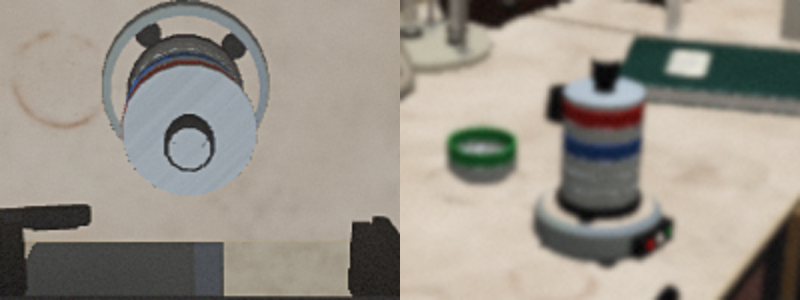

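The two views show the lid at the top, level and centred, on an upright stack with no gaps between red, blue and pan. The gripper is clear of it, so I am handing in.

```bash
python3 -c "
from rig import bot
print(bot.finish_job())"
```

```text
the job is handed in; nothing more can be done
None
```

The stack is built (pan, blue sieve, red sieve, lid), the last pictures show it upright and centred on the shaker base, and the job was handed in at about 28 s; the hand-in gave back no verdict.

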